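# Close the spice canister to the half mark and hold

### The arm

A 6-joint arm with a two-finger parallel gripper is mounted at the origin on the work surface. World frame = base frame: x ahead of the robot, y to its left, z up, the work surface at z = 0. Lengths are in mm, angles in rad, forces in N, time in s.
With the tool pointing down it reaches from about 300 to 775 mm from the base axis. Payload 14.6 kg.
Tool frame: the origin (TCP) lies on the mounting face of the last link; the fingertips stand 199 mm ahead of it and the grasp point (between the pads) lies robot.grip_depth ahead of it (robot.grip_depth is the distance from the TCP to the grasp point, in mm); z points along the fingers, y is the line along which they close (so a half turn about z gives the same grasp; the last joint's range is limited). The gripper opens to 94 mm and grips with 3 to 60 N. Pads are 16 mm wide; open, the fingers measure 119 mm over their backs; the gripper's body (75 mm by 177 mm) begins 78 mm behind the grasp point.
Start: joints at [-0.067, 0.3, 1.521, -0, 1.321, -0.067], TCP at [549.992, -0.002, 404.646] pointing down, gripper open.
Joint ranges: [-3.03, 3.03], [-0.79, 2.21], [0.23, 2.52], [-1.04, 4.18], [0, 3.07], [-2.55, 2.55]. Speed limits (rad/s): [2.22, 2.22, 2.57, 3.14, 3.14, 3.14].

### API

Orientations are given as a unit quaternion [x, y, z, w].
In Python, from workcell import status, viewer, robot gives the robot as it stands. The module is installed in compiled form; this text tells all that it offers.
- The arm moves only by the tool play_rows, never from a script. Its argument "plan" is a list that holds one entry, the list of rows, each a list of 7 numbers: the shift along the world's x, y, z in m, then the turn, a rotation vector about the world's x, y, z in degrees, then the finger opening in m, from 0 to 0.094. A call has 1 to 10 rows; each row shifts and turns the commanded pose from where the row before left it; what a row does not reach is not made up. A row lasts 1/8 s, in which the tool goes at most 62.5 mm and 10.7 degrees, less where a joint would pass 70% of its speed; a pose out of reach is approached as far as the arm can. A call is refused whole if a number of a shift passes 0.0625 or a number of a turn 10.7, either way. A call with a gripper value outside its range is refused whole. The fingers move at their own pace and stop on an object; the grip force is fixed at half the most. Time passes only in rows, so rows that do not move let the fingers close. It gives the time, the measured TCP pose, the force, the opening and the grip force at its end, in the units of the state.
- status.observe(): the state, without advancing time (a new reading comes with each control period).
- viewer.snapshot(name): name is "scene" or "side" or "wrist"; returns the picture (400x640x3 uint8, blue, green, red); there is no depth.
- viewer.camera_params(name): a dict with "mtx" (3x3 intrinsics, pixels), "extrinsics" (4x4, takes a point from world to camera coordinates). Camera axes: x right, y down, z forward; pixel columns grow to the right and rows downward; lengths in mm; the calibration is good to about 2 mm. The wrist camera is an equidistant fisheye: a pixel r from the principal point sees the ray r / f radians off the axis. A picture is of the moment at which its call begins: read the wrist's pose just before it. camera_params takes no time and is no camera call; for the wrist camera it gives the pose at the moment of the call.
- robot.job_done(): hands the job in; it is judged then, once.
Trained networks look in the newest picture that a camera, given by its name, has taken for a name from the list of things; names that differ only in an ending like _2 or _b are one class to them, and where a whole thing is asked for, a point or a joint stands for the part that bears it (a point fixed in the world has none). Each returns a list of dicts, best first, with "score" (0 to 1); they miss things now and then, are a little off and sometimes report something else, mostly with a low value. They report only what shows in the picture. A call takes as long as a camera call. They do not tell look-alikes from the thing itself.
- viewer.look_for(thing, camera): "bbox" ([left, top, width, height] in pixels, round what is visible of it).
The state is a dict: "t": time; "joint_pos": joint angles; "qvel": joint speeds; "joint_efforts": joint torques, N m; "position": TCP position; "orientation": TCP orientation; "force": force on the tool from outside, world axes, zero at the start; "wrist_torque": the same for the moment, N m; "gripper_width": finger opening in mm; "gripper_force": force on a finger pad.
Only numpy, scipy, OpenCV 4.12 (cv2) and the standard library are available. Lean on these libraries where they do the work, as an engineer would, in place of code of your own. Each camera call takes 0.05 s, during which the arm holds its last target. There are 200 camera calls.

### The job

Press the propped-up yellow sifter disc down until it lies level and flush in the canister's mouth, then fit the black bayonet lid with its lugs through the gaps and twist it clockwise (seen from above) until its orange ridges stand at the orange half-way marks, without ever reaching the lock click at the black marks. The lid is sprung and turns back if released, so finish while still gripping it fully seated at the half-way mark; do not disturb the egg cups, scoop, jar or caddy flap.

Things in the scene. Friction and masses are not known exactly. Their poses are not given: they have to be found in the camera images.
- canister_mouth (a point): Centre of the canister's rim plane, 97 mm above the table; z up. White neck: outside diameter 60 mm, bore 53 mm, 22 mm high. Its x axis runs through the two opposite bayonet gaps (+x and -x), each 44 degrees wide, between two aluminium tabs that stand out to radius 36.5 mm, from 1 to 6 mm below the rim.
- canister: Clear spice canister fixed upright in a terracotta tray, 98 mm across, 92 mm high; origin under its centre, same axes. Marks on its white shoulder at radius 47 mm, each on both opposite sides: blue = entry (along x), orange = half-way (0.60 rad clockwise of it seen from above), black = lock (1.20 rad clockwise). Counter-clockwise turning is blocked by stops.
- disc_center (a point): Centre of the loose yellow perforated sifter disc, diameter 52 mm, thickness 6 mm, 30 g, z normal to it. It belongs on a ledge 6 mm below the rim: its top is then flush with the rim, its centre 3 mm below the rim plane. At the start its edge on the canister's +y side is propped up 6 mm by an red clip; it leans 0.13 rad.
- clip_top (a point): Top of the red clip in the bore, 23 mm from the canister axis on its +y side, under the raised disc edge. Moves straight down 6 mm with 4 N of friction and stays down.
- clip (a joint): How far the clip is pressed down, m: 0 = up, 0.006 = fully down, level with the ledge.
- lid_grip (a point): Centre of the wooden grip bar on the lid: 50 mm long (along the lid's x), 15 mm wide (y), 32 mm high, standing on the lid's flat top, which is 16 mm below this point; the lid's underside is 36 mm below it. z is up. When the lid is seated on the canister this point is 22 mm above the rim plane.
- ring (a joint): Sprung ring under the tabs, rad, 0 at rest. The lugs meet it after about 0.11 rad of clockwise turn and push it along (it reads about 0.48 at the half-way mark); it pushes back with 0.04 N m rising by 0.1 N m per rad and turns a released lid back.
- click (a joint): Sprung lock latch, rad: 0 at rest. A lug meets it at about 1.06 rad of lid turn and then feels clearly more resistance (0.3 N m more); pushed in past 0.05 rad counts as the click.
- caddy_flap (a joint): Hinged flap of the stainless spice caddy (150 x 70 x 80 mm, fixed in the tray), rad, 0 = shut; bystander.
- cup_a_center (a point): Centre of a teal egg cup, 48 mm across, 45 mm high, in the tray; bystander.
- cup_b_center (a point): Centre of the second, matching egg cup; bystander.
- scoop_center (a point): Bamboo scoop 160 mm long lying across the two egg cups, underside 50 mm above the table; bystander.
- jar_center (a point): Centre of an amber glass jar, 56 mm across, 75 mm high, on the table near the lid; bystander.
- lid: Loose black bayonet lid, 87 mm across, about 110 g, upright on the table; origin at its underside's centre, same axes. Two inward lugs (28 degrees wide, in to radius 33 mm) at the bottom of the skirt at +x and -x, below orange ridges; half a turn makes no difference. With x along the canister's x it drops in (8 degrees, 3 mm play) until its top meets the rim, and can then turn clockwise.
Not all that is in view belongs to the job. What is meant by the part that bears disc_center is not blue or green, and is the larger of those in its own colour.

How it is judged:
By the outcome, as a careful person would: the job done as asked, in the order asked, and still so for the second after the job is handed in, while the arm keeps its last pose, push and grip.
It also fails if it takes over 58 s, if anything falls off the work surface, if the arm or the gripper's body presses on something with over 40 N, if the wrist force passes 120 N, or if a joint passes its speed limit or range.

## Working session

There is one attempt and no reset: what is moved stays moved. The work goes in short steps, Python scripts to look and compute and a tool call to move; the robot and the scene stay as the last step left them, time stands still between calls to the robot, and variables do not carry over. Pictures are saved under pics/ and viewed, at most 10 in all, crops included, and the job is handed in when it is done.

Besides the shell and the picture viewer there is one more tool, called after "Request:" by a JSON object that holds its "api" and its "payload", one argument or row to a line. play_rows: Moves the arm, as the interface text tells. Its arguments: {"type":"object","properties":{"plan":{"type":"array","items":{"type":"array","items":{"type":"array","items":{"type":"number"}}}}},"required":["plan"]}

```bash
mkdir -p pics; python3 - <<'E'
from workcell import status, viewer, robot
import cv2, numpy as np
s=status.observe(); print(s['t'],s['position'],s['orientation'],robot.grip_depth,s['force'])
for c in ("scene","side","wrist"):
    im=viewer.snapshot(c); cv2.imwrite(f'pics/{c}0.png',im)
    p=viewer.camera_params(c); print(c,np.round(p['mtx'],1).tolist(),np.round(p['extrinsics'],3).tolist())
    for t in ("disc_center","lid","lid_grip","canister","clip_top","jar_center","cup_a_center","scoop_center"):
        print(t,[(np.round(d['bbox']).tolist(),round(d['score'],2)) for d in viewer.look_for(t,c)][:4])
E
```

```text
0.0 [ 5.49962304e+02 -1.84928433e-02  4.04078223e+02] [ 7.07120148e-01  7.07093172e-01 -3.94957506e-04 -4.32659679e-04] 180.4 [-0.30837266 -1.10918058  0.01808903]
scene [[361.7, 0.0, 322.5], [0.0, 361.7, 200.3], [0.0, 0.0, 1.0]] [[-0.466, 0.885, 0.011, 294.753], [0.704, 0.379, -0.601, -352.456], [-0.536, -0.272, -0.799, 1078.651], [0.0, 0.0, 0.0, 1.0]]
disc_center [([372.0, 182.0, 23.0, 14.0], 0.91), ([288.0, 159.0, 25.0, 18.0], 0.76), ([361.0, 202.0, 18.0, 15.0], 0.76), ([344.0, 239.0, 19.0, 19.0], 0.74)]
lid [([396.0, 276.0, 51.0, 47.0], 0.72)]
lid_grip [([396.0, 276.0, 53.0, 47.0], 0.68)]
canister [([274.0, 156.0, 50.0, 59.0], 0.97)]
clip_top []
jar_center [([440.0, 193.0, 31.0, 40.0], 0.95)]
cup_a_center []
scoop_center []
side [[390.2, 0.0, 322.7], [0.0, 390.2, 195.4], [0.0, 0.0, 1.0]] [[-0.924, -0.383, 0.01, 529.857], [-0.297, 0.7, -0.649, 236.698], [0.242, -0.603, -0.76, 627.672], [0.0, 0.0, 0.0, 1.0]]
disc_center [([284.0, 231.0, 20.0, 22.0], 0.88), ([370.0, 266.0, 29.0, 26.0], 0.87), ([343.0, 160.0, 22.0, 18.0], 0.68), ([336.0, 248.0, 17.0, 19.0], 0.5)]
lid [([202.0, 286.0,
[... 172 characters left out ...]
cup_a_center []
scoop_center [([344.0, 124.0, 73.0, 34.0], 0.83), ([344.0, 135.0, 24.0, 17.0], 0.27)]
wrist [[309.7, 0.0, 324.8], [0.0, 309.7, 204.5], [0.0, 0.0, 1.0]] [[1.0, 0.001, 0.001, -551.083], [0.001, -0.961, 0.275, -28.468], [0.001, -0.275, -0.961, 390.825], [0.0, 0.0, 0.0, 1.0]]
disc_center [([278.0, 133.0, 27.0, 25.0], 0.93), ([215.0, 122.0, 36.0, 38.0], 0.84), ([295.0, 270.0, 46.0, 40.0], 0.76), ([360.0, 125.0, 26.0, 32.0], 0.59)]
lid [([366.0, 0.0, 80.0, 51.0], 0.88)]
lid_grip [([368.0, 2.0, 76.0, 49.0], 0.88)]
canister [([276.0, 213.0, 90.0, 105.0], 0.69)]
clip_top []
jar_center [([209.0, 1.0, 57.0, 36.0], 0.89)]
cup_a_center []
scoop_center [([259.0, 344.0, 114.0, 32.0], 0.96)]
```

```bash
python3 - <<'E'
import cv2,numpy as np
a=cv2.imread('pics/scene0.png')[130:350,230:490];b=cv2.imread('pics/wrist0.png')
a=cv2.resize(a,(780,600)) ; cv2.imwrite('pics/s0c.png',a)
E
```

```text
(no output)
```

View pics/s0c.png

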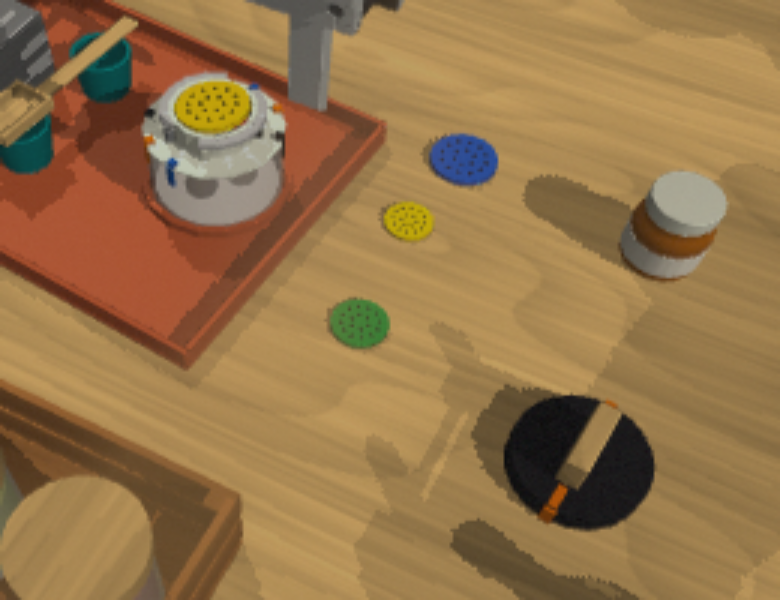

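View pics/wrist0.png

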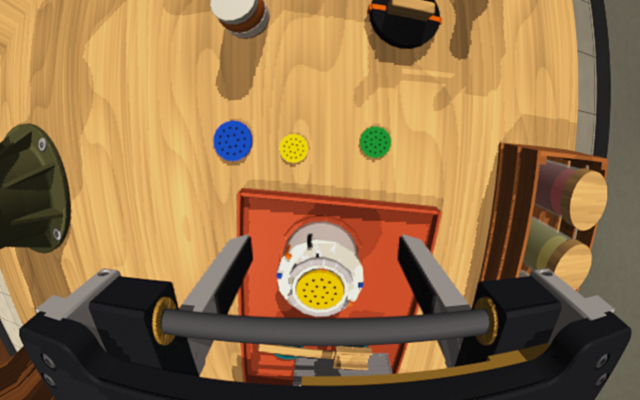

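The scene crop and wrist view show that the right disc is the yellow one in the canister, at scene (301,166) and wrist (320,290). The small yellow, blue and green discs on the table are decoys. The canister's blue marks are at wrist (278,275) and (361,285). The lid is at scene (423,299) and wrist (405,10), with its bar roughly along world x.

```bash
cat > h.py <<'E'
import cv2, numpy as np
from workcell import status, viewer, robot
R=np.array
HSV={'yellow':((22,150,110),(32,255,255)),'blue':((105,150,70),(125,255,255)),'orange':((6,190,150),(16,255,255)),'black':((0,0,0),(180,255,35))}
def ray(c,px,p=None):
    p=p or viewer.camera_params(c); K=p['mtx'];E=R(p['extrinsics'])
    u=(px[0]-K[0][2])/K[0][0]; v=(px[1]-K[1][2])/K[1][1]
    if c=='wrist':
        r=np.hypot(u,v); k=np.sin(r)/max(r,1e-9); d=R([u*k,v*k,np.cos(r)])
    else: d=R([u,v,1.])
    d=E[:3,:3].T@d; return -E[:3,:3].T@E[:3,3], d/np.linalg.norm(d)
def tri(rays):
    A=0;b=0
    for o,d in rays:
        M=np.eye(3)-np.outer(d,d);A=A+M;b=b+M@o
    x=np.linalg.solve(A,b); return x,[round(float(np.linalg.norm(np.cross(x-o,d))),1) for o,d in rays]
def atz(r,z): o,d=r; return o+d*(z-o[2])/d[2]
def blobs(im,col,box=None,mn=3):
    m=cv2.inRange(cv2.cvtColor(im,cv2.COLOR_BGR2HSV),*map(R,HSV[col]))
    if box is not None:
        z=np.zeros_like(m);l,t,w,h=map(int,box);l=max(l,0);t=max(t,0);z[t:t+h,l:l+w]=1;m=m*z
    m=cv2.morphologyEx(m,cv2.MORPH_CLOSE,np.ones((3,3),np.uint8)) if col=='yellow' else m
    n,_,st,ce=cv2.connectedComponentsWithStats(m)
    return sorted([(int(st[i,4]),np.round(ce[i],1).tolist()) for i in range(1,n) if st[i,4]>=mn],reverse=True)
E
python3 - <<'E'
from h import *
ims={c:cv2.imread(f'pics/{c}0.png') for c in('scene','side','wrist')}
can={'scene':(268,150,62,70),'side':(320,150,66,75),'wrist':(268,205,105,120)}
lid={'scene':(390,270,65,60),'side':(195,280,66,66),'wrist':(360,0,90,55)}
for c in ims:
    for col in('yellow','blue','orange','black'): print(c,col,blobs(ims[c],col,can[c])[:4])
    print('LID',c,blobs(ims[c],'orange',lid[c])[:4],blobs(ims[c],'black',lid[c])[:2])
D=[ray(c,blobs(ims[c],'yellow',can[c])[0][1]) for c in ims]
print('disc',tri(D),[np.round(atz(r,97)) for r in D])
L=[]
for c,t in(('scene',(396,276,51,47)),('side',(202,286,53,53))):L.append(ray(c,(t[0]+t[2]/2,t[1]+t[3]/2)))
print('lid',tri(L))
J=[ray('scene',(455.5,213)),ray('side',(341,346))];print('jar',tri(J))
E
```

```text
scene yellow [(383, [300.6, 168.7])]
scene blue [(15, [286.7, 191.9])]
scene orange [(7, [322.6, 169.3]), (7, [279.0, 180.7])]
scene black [(4, [279.5, 170.5])]
LID scene [(23, [415.6, 311.6]), (4, [433.0, 277.5]), (3, [413.0, 316.7])] [(735, [410.8, 293.1]), (718, [433.4, 306.1])]
side yellow [(350, [355.7, 166.4])]
side blue []
side orange [(454, [325.6, 167.3]), (350, [376.0, 215.9]), (66, [335.4, 218.2]), (19, [374.1, 208.1])]
side black [(5, [353.0, 197.0]), (3, [362.3, 150.3])]
LID side [(22, [246.6, 317.1]), (17, [209.7, 296.2])] [(999, [224.0, 321.9]), (562, [242.9, 298.1])]
wrist yellow [(1452, [319.6, 289.1])]
wrist blue [(14, [360.3, 284.5]), (14, [278.7, 275.5])]
wrist orange [(3620, [319.8, 256.2]), (61, [361.5, 205.8]), (27, [287.7, 254.4]), (4, [320.5, 269.0])]
wrist black [(28, [309.0, 240.2])]
LID wrist [(80, [376.8, 6.4]), (54, [435.8, 18.4])] [(1703, [401.7, 29.0]), (56, [380.9, 1.4])]
disc (array([545.74744859, -96.21301601,  97.28943816]), [1.6, 1.2, 0.5]) [array([544., -98.,  97.]), array([546., -95.,  97.]), array([546., -96.,  97.])]
lid (array([650.45666035, 218.1906519 ,   4.8198329 ]), [3.1, 3.1])
jar (array([456.8150639 , 214.37225401,  42.19920732]), [1.1, 1.1])
```

Request:
{"api": "play_rows", "payload": {
  "plan": [
    [[-0.004,-0.04,-0.025,0,0,0,0.094],[0,-0.04,-0.025,0,0,0,0.094],[0,-0.035,-0.02,0,0,0,0.094],[0,0,0,0,0,0,0.094],[0,0,0,0,0,0,0.094]]
  ]
}}

```text
t: 1.98
position: [546.1, -114.6, 335.1]
orientation: [0.707, 0.707, 0.0, 0.0]
force: [0.8, 0.7, 0.9]
gripper_width: 94.0
gripper_force: 0.0
```

```bash
python3 - <<'E'
from h import *
p=viewer.camera_params('wrist');im=viewer.snapshot('wrist');cv2.imwrite('pics/w1.png',im)
s=status.observe();print(s['t'],s['position'])
for t in('canister','disc_center'):print([(np.round(d['bbox']).tolist(),round(d['score'],2)) for d in viewer.look_for(t,'wrist')])
for col in('yellow','blue','orange','black'):
    for a,c in blobs(im,col,(200,100,240,250),8)[:7]:print(col,a,c,np.round(atz(ray('wrist',c,p),75 if col!='yellow' else 97),1))
cv2.imwrite('pics/w1c.png',cv2.resize(im[90:310,190:450],(780,600)) if 0 else cv2.resize(im[70:340,150:500],None,fx=2.2,fy=2.2))
E
```

```text
2.025 [ 546.14853555 -114.27630485  335.32527541]
[([261.0, 124.0, 123.0, 132.0], 0.67)]
[([270.0, 26.0, 36.0, 30.0], 0.88), ([194.0, 18.0, 44.0, 47.0], 0.76), ([372.0, 20.0, 35.0, 32.0], 0.63)]
yellow 3669 [322.3, 204.7] [545.3 -96.   97. ]
blue 36 [264.5, 191.5] [498.6 -91.3  75. ]
blue 31 [379.5, 205.9] [ 591.8 -103.3   75. ]
orange 22544 [330.8, 203.9] [ 552.  -101.7   75. ]
orange 524 [215.1, 174.9] [457.3 -77.   75. ]
orange 477 [362.3, 106.8] [575.8 -24.4  75. ]
orange 321 [253.8, 346.5] [ 474.2 -254.6   75. ]
orange 19 [222.4, 345.4] [ 439.4 -256.9   75. ]
orange 13 [422.2, 345.4] [ 649.8 -256.1   75. ]
orange 12 [326.5, 171.3] [548.5 -75.1  75. ]
black 1122 [416.6, 279.3] [ 631.1 -173.1   75. ]
black 1083 [233.0, 279.4] [ 463.6 -173.3   75. ]
black 61 [349.7, 303.3] [ 570.3 -196.9   75. ]
black 45 [286.9, 281.2] [ 513.6 -173.2   75. ]
black 30 [307.4, 140.5] [533.7 -50.9  75. ]
black 20 [373.8, 308.4] [ 593.3 -203.5   75. ]
black 11 [336.0, 252.0] [ 556.8 -144.1   75. ]
```

View pics/w1c.png

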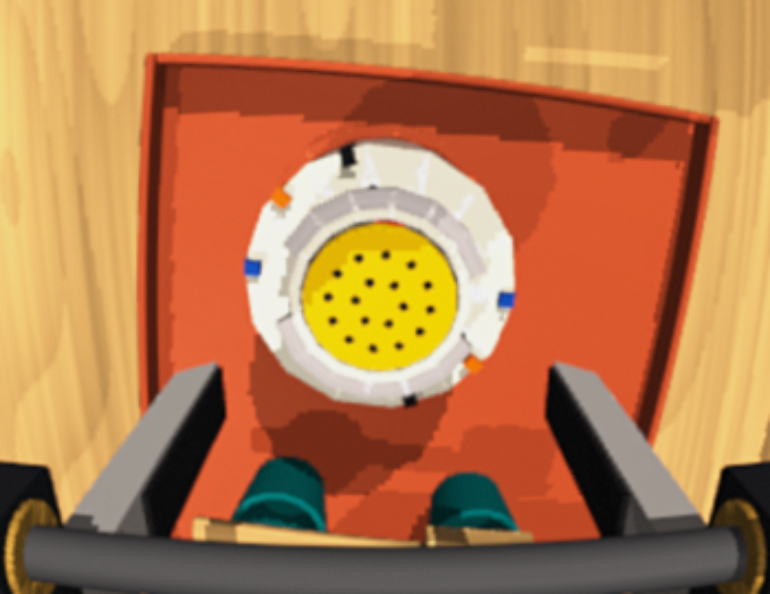

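The close view shows blue marks at w1 (264,191) and (379,206), giving a canister centre of about (545.2,-97.3) and an x axis at -7.3°. A red sliver at crop (385,225) puts the raised edge on the world +y side. The cups and scoop lie well clear at y < -170.

Request:
{"api": "play_rows", "payload": {
  "plan": [
    [[0,0.027,0,0,0,0,0],[0,0,0,0,0,0,0],[0,0,0,0,0,0,0],[0,0,0,0,0,0,0],[0,0,-0.015,0,0,0,0],[0,0,-0.012,0,0,0,0],[0,0,-0.004,0,0,0,0],[0,0,0,0,0,0,0]]
  ]
}}

```text
t: 3.12
position: [546.0, -88.1, 303.3]
orientation: [0.707, 0.707, -0.0, -0.0]
force: [-0.0, -0.3, -0.0]
gripper_width: 17.6
gripper_force: 0.0
```

Request:
{"api": "play_rows", "payload": {
  "plan": [
    [[0,0,-0.003,0,0,0,0],[0,0,-0.002,0,0,0,0],[0,0,0,0,0,0,0]]
  ]
}}

```text
t: 3.5
position: [546.1, -88.0, 298.9]
orientation: [0.707, 0.707, 0.0, 0.0]
force: [0.6, -0.3, 3.3]
gripper_width: 0.5
gripper_force: 1.5
```

Request:
{"api": "play_rows", "payload": {
  "plan": [
    [[0,0,-0.002,0,0,0,0],[0,0,-0.001,0,0,0,0],[0,0,0,0,0,0,0]]
  ]
}}

```text
t: 3.88
position: [546.1, -87.9, 296.4]
orientation: [0.707, 0.707, 0.0, 0.0]
force: [-2.0, 1.9, 11.1]
gripper_width: 0.2
gripper_force: 5.9
```

Request:
{"api": "play_rows", "payload": {
  "plan": [
    [[0,0,-0.001,0,0,0,0],[0,0,-0.001,0,0,0,0],[0,0,0,0,0,0,0]]
  ]
}}

```text
t: 4.25
position: [546.0, -87.9, 296.2]
orientation: [0.707, 0.707, 0.001, 0.001]
force: [-10.6, 4.0, 31.9]
gripper_width: 0.4
gripper_force: 15.9
```

Request:
{"api": "play_rows", "payload": {
  "plan": [
    [[0,0,0.004,0,0,0,0],[0,0,0.037,0,0,0,0],[0,-0.027,0,0,0,0,0.06],[0,0,0,0,0,0,0.094],[0,0,0,0,0,0,0.094],[0,0,0,0,0,0,0.094]]
  ]
}}

```text
t: 5.0
position: [546.0, -114.4, 334.2]
orientation: [0.707, 0.707, -0.0, -0.0]
force: [-0.3, 0.6, 0.9]
gripper_width: 37.2
gripper_force: 0.0
```

```bash
python3 - <<'E'
from h import *
p=viewer.camera_params('wrist');im=viewer.snapshot('wrist');cv2.imwrite('pics/w2.png',im)
s=status.observe();print(s['t'],s['position'])
for col in('yellow','blue','black'):
    for a,c in blobs(im,col,(240,110,180,160),8)[:3]:print(col,a,c,np.round(atz(ray('wrist',c,p),75 if col!='yellow' else 97),1))
a=cv2.imread('pics/w1.png')
cv2.imwrite('pics/w2c.png',cv2.resize(np.hstack([a[120:270,255:385],im[120:270,255:385]]),None,fx=3,fy=3,interpolation=cv2.INTER_CUBIC))
E
```

```text
5.05 [ 546.01849252 -114.42353181  334.32676165]
yellow 3718 [322.7, 204.6] [545.2 -95.4  97. ]
blue 37 [264.7, 191.8] [498.5 -91.1  75. ]
blue 35 [380.4, 206.4] [ 591.9 -103.2   75. ]
black 159 [291.3, 258.0] [ 518.1 -149.3   75. ]
black 156 [358.5, 257.9] [ 575.6 -149.1   75. ]
black 32 [308.1, 140.5] [533.8 -50.6  75. ]
```

View pics/w2c.png

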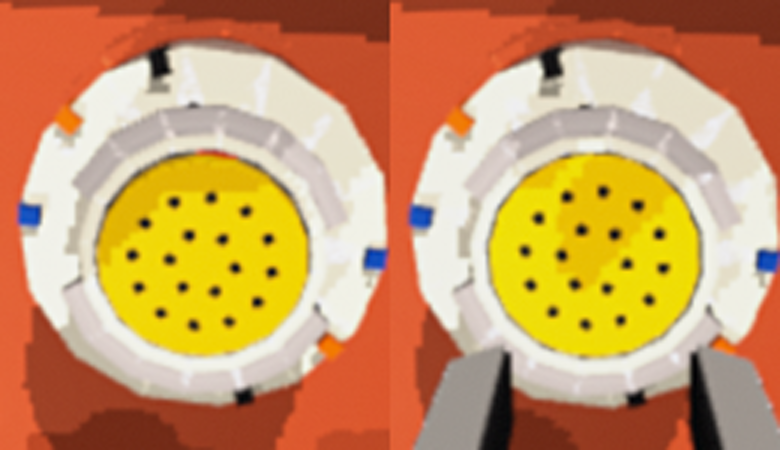

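The right half (after pressing) shows the disc concentric and flush in the bore, with no red showing. Next I move above the lid with the tool turned +90°.

Request:
{"api": "play_rows", "payload": {
  "plan": [
    [[0.0116,0.037,0,0,0,10,0.06],[0.0116,0.037,0,0,0,10,0.06],[0.0116,0.037,0,0,0,10,0.06],[0.0116,0.037,0,0,0,10,0.06],[0.0116,0.037,0,0,0,10,0.06],[0.0116,0.037,0,0,0,10,0.06],[0.0116,0.037,0,0,0,10,0.06],[0.0116,0.037,0,0,0,10,0.06],[0.0116,0.037,0,0,0,10,0.06],[0,0,0,0,0,0,0.06]]
  ]
}}

```text
t: 6.3
position: [650.2, 220.7, 333.8]
orientation: [-0.002, 1.0, 0.0, -0.0]
force: [0.2, -0.8, 0.1]
gripper_width: 59.8
gripper_force: 0.0
```

```bash
python3 - <<'E'
from h import *
s=status.observe();p=viewer.camera_params('wrist');im=viewer.snapshot('wrist');cv2.imwrite('pics/w3.png',im)
print(s['t'],s['position'],s['orientation'],s['joint_pos'])
for t in('lid','lid_grip','jar_center'):
  for d in viewer.look_for(t,'wrist'):
    b=d['bbox'];c=(b[0]+b[2]/2,b[1]+b[3]/2);print(t,np.round(b),d['score'],np.round(atz(ray('wrist',c,p),20),1))
for a,c in blobs(im,'orange',(200,80,260,230),8)[:6]:print(a,c,np.round(atz(ray('wrist',c,p),20),1))
E
```

```text
6.3 [650.18914252 220.6519516  333.81900557] [-2.32109388e-03  9.99997246e-01  1.82022623e-06 -3.46267524e-04] [ 2.73819537e-01  6.65579904e-01  1.15347533e+00  1.95179854e-04
  1.32320362e+00 -1.30166688e+00]
lid [278. 149.  87.  96.] 0.72 [646.4 218.4  20. ]
lid_grip [279. 152.  90.  88.] 0.75 [645.9 220.5  20. ]
jar_center [286.   0.  61.  32.] 0.91 [470.5 213.1  20. ]
jar_center [ 6. 71. 97. 94.] 0.35 [ 543.5 -119.8   20. ]
157 [324.5, 161.8] [612.1 221.   20. ]
48 [316.2, 237.8] [689.9 213.   20. ]
```

View pics/w3.png

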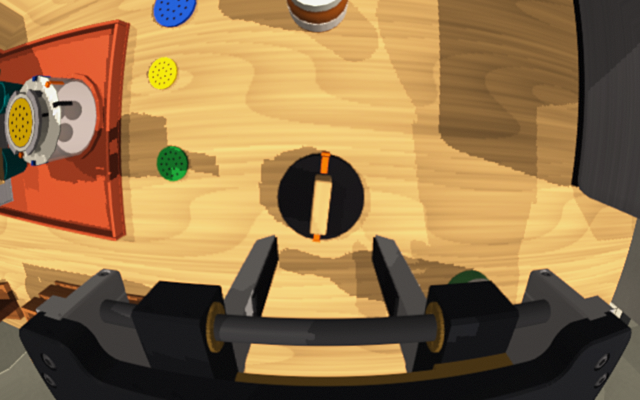

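```bash
python3 - <<'E'
from h import *
p=viewer.camera_params('wrist');im=cv2.imread('pics/w3.png')
hsv=cv2.cvtColor(im,cv2.COLOR_BGR2HSV)
blk=cv2.inRange(hsv,(0,0,0),(180,255,60)); z=np.zeros_like(blk);z[140:250,270:375]=1;blk*=z
n,l,st,ce=cv2.connectedComponentsWithStats(blk);print(st[1:5])
pts=np.argwhere(blk>0)[:,::-1].astype(np.int32);hull=cv2.convexHull(pts)
f=np.zeros_like(blk);cv2.fillConvexPoly(f,hull,255);f=cv2.erode(f,np.ones((3,3)))
bar=f&cv2.inRange(hsv,(10,30,120),(30,180,255))&~cv2.inRange(hsv,(4,190,100),(16,255,255))
n,l,st,ce=cv2.connectedComponentsWithStats(bar);i=1+np.argmax(st[1:,4]);print(st[i],ce[i])
P=R([atz(ray('wrist',(x,y),p),52)[:2] for y,x in np.argwhere(l==i)],np.float32)
print('bar@52',cv2.minAreaRect(P),P.mean(0))
H=R([atz(ray('wrist',q[0],p),20)[:2] for q in hull]);print('hull@20 x',H[:,0].min(),H[:,0].max(),'y',H[:,1].min(),H[:,1].max())
H0=R([atz(ray('wrist',q[0],p),0)[:2] for q in hull]);print('@0 xmin',H0[:,0].min())
E
```

```text
[[ 278  154   46   84 2274]
 [ 321  156   42   83 2113]
 [ 270  238    7   12   56]
 [ 374  238    1   12   12]]
[ 273  200  101   49 1942] [325.30278064 235.66889804]
bar@52 ((664.811279296875, 216.3632354736328), (91.8603744506836, 46.290802001953125), 89.95966339111328) [675.53    218.41298]
hull@20 x 604.9239468090082 703.532931991171 y 160.4585056882395 269.51050276475667
@0 xmin 607.2632802994896
```

```bash
python3 - <<'E'
from h import *
p=viewer.camera_params('wrist');im=cv2.imread('pics/w3.png')
hsv=cv2.cvtColor(im,cv2.COLOR_BGR2HSV)
blk=cv2.inRange(hsv,(0,0,0),(180,255,60)); n,l,st,ce=cv2.connectedComponentsWithStats(blk)
m=np.zeros_like(blk)
for i in range(1,n):
    if st[i,4]>1500 and 275<st[i,0]<330 and 145<st[i,1]<165: m[l==i]=255
hull=cv2.convexHull(np.argwhere(m>0)[:,::-1].astype(np.int32))
f=np.zeros_like(m);cv2.fillConvexPoly(f,hull,255);f=cv2.erode(f,np.ones((5,5)))
bar=f&~m&~cv2.inRange(hsv,(4,190,100),(16,255,255))
bar=cv2.morphologyEx(bar,cv2.MORPH_OPEN,np.ones((3,3)))
n,l,st,ce=cv2.connectedComponentsWithStats(bar);i=1+np.argmax(st[1:,4]);print(st[i],ce[i])
P=R([atz(ray('wrist',(x,y),p),52)[:2] for y,x in np.argwhere(l==i)],np.float32)
print('bar@52',cv2.minAreaRect(P))
print(np.round(hsv[175:240:3,320].tolist(),0).tolist())
for z in(0,20):
    H=R([atz(ray('wrist',q[0],p),z)[:2] for q in hull]);print(z,'x',H[:,0].min(),H[:,0].max(),'y',H[:,1].min(),H[:,1].max())
E
```

```text
[ 309  174   24   62 1101] [320.49591281 204.55767484]
bar@52 ((646.35205078125, 214.18179321289062), (16.440547943115234, 56.36955261230469), 83.6996841430664)
[[16, 136, 77], [15, 149, 91], [17, 147, 207], [22, 122, 246], [21, 123, 245], [22, 125, 245], [22, 125, 245], [21, 125, 245], [21, 125, 245], [21, 126, 245], [21, 127, 245], [21, 126, 245], [21, 125, 245], [21, 125, 245], [21, 126, 245], [21, 126, 245], [21, 126, 245], [22, 124, 245], [21, 126, 244], [20, 128, 243], [11, 186, 145], [10, 178, 90]]
0 x 607.2632802994896 698.8405759303848 y 168.3630928346426 257.51310066707794
20 x 604.9239468090082 690.6707914209398 y 171.52014634370505 254.99424127189576
```

```bash
python3 - <<'E'
from h import *
p=viewer.camera_params('wrist');print(status.observe()['position'],status.observe()['t'],status.observe()['orientation'])
for c in([324.5,161.8],[316.2,237.8]):print(np.round(atz(ray('wrist',c,p),20),1))
E
```

```text
[650.29868651 217.21412736 334.62289418] 6.5 [ 1.07412028e-03  9.99999412e-01 -9.96484080e-05 -1.12196833e-04]
[612.5 217.7  20. ]
[690.5 209.2  20. ]
```

```bash
cat > lid.py <<'E'
from h import *
p=viewer.camera_params('wrist');im=viewer.snapshot('wrist');cv2.imwrite('pics/w4.png',im);s=status.observe();print(s['t'],s['position'],s['orientation'])
hsv=cv2.cvtColor(im,cv2.COLOR_BGR2HSV)
blk=cv2.inRange(hsv,(0,0,0),(180,255,60)); n,l,st,ce=cv2.connectedComponentsWithStats(blk)
m=np.zeros_like(blk)
for i in range(1,n):
    if st[i,4]>1500 and 265<st[i,0]<335 and 135<st[i,1]<170: m[l==i]=255
hull=cv2.convexHull(np.argwhere(m>0)[:,::-1].astype(np.int32))
f=np.zeros_like(m);cv2.fillConvexPoly(f,hull,255);f=cv2.erode(f,np.ones((5,5)))
bar=f&~m&~cv2.inRange(hsv,(4,190,100),(16,255,255))&cv2.inRange(hsv,(0,0,180),(180,255,255))
n,l,st,ce=cv2.connectedComponentsWithStats(bar);i=1+np.argmax(st[1:,4]);print(st[i],ce[i])
P=R([atz(ray('wrist',(x,y),p),52)[:2] for y,x in np.argwhere(l==i)],np.float32)
print('bar@52',cv2.minAreaRect(P))
for z in(0,20):
    H=R([atz(ray('wrist',q[0],p),z)[:2] for q in hull]);print(z,'x',H[:,0].min(),H[:,0].max(),'y',H[:,1].min(),H[:,1].max())
E
python3 lid.py
```

```text
6.55 [650.32611226 217.11944636 334.75828224] [ 1.02987652e-03  9.99999466e-01 -7.93060247e-05 -4.07650820e-05]
[314 180  21  54 849] [324.30270907 206.56772674]
bar@52 ((648.5863647460938, 217.51744079589844), (14.291468620300293, 49.28778839111328), 84.2916488647461)
0 x 606.2760348574374 697.6733629814378 y 172.53509636487718 261.64957243167623
20 x 603.9995563153788 689.5778914103763 y 175.4265309553376 258.86735631855794
```

Request:
{"api": "play_rows", "payload": {
  "plan": [
    [[-0.0018,0.0002,-0.03,0,0,-5.6,0.045],[0,0,-0.03,0,0,0,0.045],[0,0,-0.03,0,0,0,0.045],[0,0,-0.015,0,0,0,0.045],[0,0,-0.0065,0,0,0,0.045],[0,0,0,0,0,0,0.045],[0,0,0,0,0,0,0.045]]
  ]
}}

```text
t: 7.42
position: [648.8, 218.2, 224.3]
orientation: [0.049, 0.999, 0.0, 0.001]
force: [-1.0, -0.1, -0.9]
gripper_width: 45.0
gripper_force: 0.0
```

Request:
{"api": "play_rows", "payload": {
  "plan": [
    [[0,0,0,0,0,0,0.0],[0,0,0,0,0,0,0.0],[0,0,0,0,0,0,0.0],[0,0,0,0,0,0,0.0]]
  ]
}}

```text
t: 7.92
position: [648.6, 218.2, 223.3]
orientation: [0.049, 0.999, -0.0, 0.0]
force: [-0.7, -0.4, 0.8]
gripper_width: 14.8
gripper_force: 30.0
```

Request:
{"api": "play_rows", "payload": {
  "plan": [
    [[0,0,0.03,0,0,0,0],[0,0,0.05,0,0,0,0],[-0.0129,-0.0393,0.05,0,0,0,0],[-0.0129,-0.0393,0,0,0,-1.7,0],[-0.0129,-0.0393,0,0,0,0,0],[-0.0129,-0.0393,0,0,0,0,0],[-0.0129,-0.0393,0,0,0,0,0],[-0.0129,-0.0393,0,0,0,0,0],[-0.0129,-0.0393,0,0,0,0,0],[-0.0129,-0.0393,0,0,0,0,0]]
  ]
}}

```text
t: 9.18
position: [545.3, -95.9, 351.3]
orientation: [0.064, 0.998, 0.0, 0.0]
force: [0.8, -0.6, -0.9]
gripper_width: 14.9
gripper_force: 30.0
```

Request:
{"api": "play_rows", "payload": {
  "plan": [
    [[0,0,0,0,0,0,0],[0,0,0,0,0,0,0],[0,0,0,0,0,0,0]]
  ]
}}

```text
t: 9.55
position: [546.1, -93.9, 351.2]
orientation: [0.063, 0.998, 0.0, -0.0]
force: [0.2, 0.2, -1.2]
gripper_width: 15.2
gripper_force: 30.0
```

```bash
python3 - <<'E'
from h import *
s=status.observe();print(s['t'],s['position'],s['orientation'],s['force'],s['gripper_width'],s['joint_pos'])
out=[]
for c,b in(('scene',(250,100)),('side',(300,110)),('wrist',(250,110))):
    im=viewer.snapshot(c);cv2.imwrite(f'pics/{c}5.png',im);out.append(cv2.resize(im[b[1]:b[1]+140,b[0]:b[0]+130],None,fx=2,fy=2.6,interpolation=cv2.INTER_CUBIC))
    print(c,viewer.look_for('lid',c)[:1],blobs(im,'orange',(b[0],b[1],130,140))[:6])
cv2.imwrite('pics/v5.png',np.hstack(out))
E
```

```text
9.55 [546.10657918 -93.88528697 351.23968236] [ 6.30822106e-02  9.98008331e-01  5.79100540e-05 -5.32784489e-05] [ 0.2389726   0.19251004 -1.16592137] 15.176395864154436 [-2.36364614e-01  3.57630586e-01  1.57307872e+00  1.02266652e-04
  1.21100827e+00 -1.68094871e+00]
scene [{'bbox': [279.2, 136.5, 44.8, 37.8], 'score': 0.63}] [(16, [289.5, 163.2]), (8, [312.9, 140.2]), (7, [322.6, 169.3]), (7, [279.0, 180.7])]
side [{'bbox': [330.9, 132.0, 49.2, 40.4], 'score': 0.9}] [(1894, [398.0, 193.1]), (1312, [316.4, 170.7]), (138, [351.1, 224.9]), (20, [376.4, 154.6]), (18, [397.5, 224.5]), (15, [338.9, 140.2])]
wrist [{'bbox': [261.1, 169.9, 132.5, 138.5], 'score': 0.68}] [(2571, [268.3, 175.4]), (878, [372.2, 151.3]), (147, [324.7, 186.5]), (22, [353.5, 164.3]), (5, [342.6, 150.2]), (4, [336.5, 148.0])]
```

View pics/v5.png

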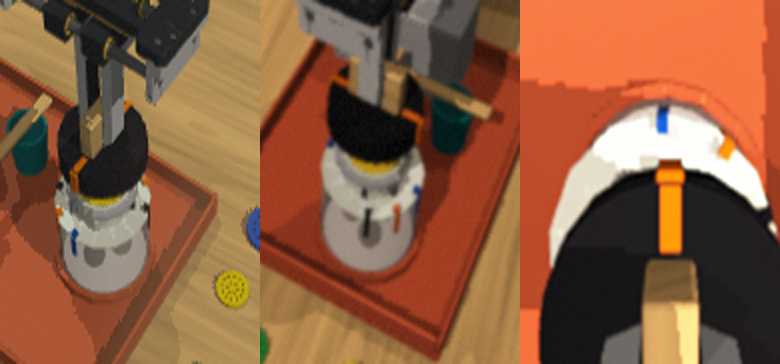

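Scene and side views (left and middle) show the lid level above the canister. The wrist view (right) shows the ridge at about (325,186), nearly in line with the blue entry mark at about (321,155). I'll measure the offset.

```bash
python3 - <<'E'
from h import *
im=cv2.imread('pics/wrist5.png');p=viewer.camera_params('wrist')
for a,c in blobs(im,'blue',(300,130,50,40),5):print('blue@75',a,c,np.round(atz(ray('wrist',c,p),75),1))
zl=351.2-223.3+20
for c in([324.7,186.5],):print('ridge',np.round(atz(ray('wrist',c,p),zl),1))
a,ra=tri([ray('scene',(289.5,163.2)),ray('side',(338.9,140.2))]);print(a,ra)
b,rb=tri([ray('scene',(312.9,140.2)),ray('side',(376.4,154.6))]);print(b,rb)
a,ra=tri([ray('scene',(289.5,163.2)),ray('side',(376.4,154.6))]);print(a,ra)
b,rb=tri([ray('scene',(312.9,140.2)),ray('side',(338.9,140.2))]);print(b,rb)
o=[ray('scene',(279.0,180.7)),ray('scene',(322.6,169.3))]
for r in o:print('can orange@75',np.round(atz(r,75),1))
E
```

```text
blue@75 34 [320.6, 156.2] [498. -91.  75.]
ridge [507.7 -88.8 147.9]
[583.02501812 -96.9758197  149.51208178] [0.8, 0.8]
[508.44418919 -88.10628853 149.1553531 ] [1.0, 1.0]
[ 524.47688789 -141.97487222   84.54191261] [9.5, 9.5]
[563.41294915 -52.97978261 201.27059688] [9.2, 9.2]
can orange@75 [ 577.5 -131.2   75. ]
can orange@75 [507.1 -66.8  75. ]
```

Request:
{"api": "play_rows", "payload": {
  "plan": [
    [[-0.0008,-0.0027,-0.015,0,0,0,0],[0,0,-0.01,0,0,0,0],[0,0,-0.004,0,0,0,0],[0,0,0,0,0,0,0],[0,0,0,0,0,0,0],[0,0,0,0,0,0,0]]
  ]
}}

```text
t: 10.6
position: [545.1, -97.4, 322.6]
orientation: [0.064, 0.998, -0.0, 0.0]
force: [0.5, 0.8, -1.2]
gripper_width: 14.7
gripper_force: 30.0
```

Request:
{"api": "play_rows", "payload": {
  "plan": [
    [[0.0002,0.0008,-0.002,0,0,0,0],[0,0,-0.003,0,0,0,0],[0,0,-0.002,0,0,0,0],[0,0,0,0,0,0,0]]
  ]
}}

```text
t: 11.1
position: [545.2, -96.6, 315.1]
orientation: [0.064, 0.998, 0.0, -0.0]
force: [0.2, 0.3, -1.9]
gripper_width: 14.5
gripper_force: 30.0
```

Request:
{"api": "play_rows", "payload": {
  "plan": [
    [[0,0,-0.002,0,0,0,0],[0,0,-0.002,0,0,0,0],[0,0,0,0,0,0,0]]
  ]
}}

```text
t: 11.48
position: [545.2, -96.7, 311.1]
orientation: [0.064, 0.998, 0.0, -0.0]
force: [-0.4, -1.2, -1.6]
gripper_width: 14.7
gripper_force: 30.0
```

Request:
{"api": "play_rows", "payload": {
  "plan": [
    [[0,0,-0.002,0,0,0,0],[0,0,-0.002,0,0,0,0],[0,0,0,0,0,0,0]]
  ]
}}

```text
t: 11.85
position: [545.2, -96.6, 307.1]
orientation: [0.064, 0.998, 0.0, -0.0]
force: [-0.6, -0.7, -1.2]
gripper_width: 14.7
gripper_force: 30.0
```

Request:
{"api": "play_rows", "payload": {
  "plan": [
    [[0,0,-0.001,0,0,0,0],[0,0,-0.0005,0,0,0,0],[0,0,0,0,0,0,0]]
  ]
}}

```text
t: 12.22
position: [545.3, -96.7, 306.2]
orientation: [0.064, 0.998, -0.0, 0.0]
force: [-2.6, 0.4, 5.7]
gripper_width: 14.7
gripper_force: 30.0
```

Request:
{"api": "play_rows", "payload": {
  "plan": [
    [[0,0,-0.0003,0,0,-4,0],[0,0,0,0,0,-5,0],[0,0,0,0,0,-5,0],[0,0,0,0,0,0,0],[0,0,0,0,0,0,0]]
  ]
}}

```text
t: 12.85
position: [545.4, -96.9, 306.2]
orientation: [0.185, 0.983, -0.0, 0.001]
force: [-1.2, -1.8, 5.8]
gripper_width: 15.0
gripper_force: 30.0
```

```bash
python3 - <<'E'
from h import *
s=status.observe();q=s['orientation'];print(s['position'],-2*np.degrees(np.arctan2(q[0],q[1])),s['force'],s['wrist_torque'],s['gripper_width'])
E
```

```text
[545.4092671  -96.87020637 306.1829762 ] -21.304492856945217 [-1.21127132 -1.79830156  5.78410403] [-0.22349059  0.2557876  -0.02571863] 15.026477639132748
```

Turning freely and still seated. Remaining turn is about -20.4°.

Request:
{"api": "play_rows", "payload": {
  "plan": [
    [[0,0,0,0,0,-5,0],[0,0,0,0,0,-5,0],[0,0,0,0,0,-5,0],[0,0,0,0,0,-4.5,0],[0,0,0,0,0,0,0],[0,0,0,0,0,0,0],[0,0,0,0,0,0,0]]
  ]
}}

```text
t: 13.72
position: [545.3, -96.9, 306.2]
orientation: [0.349, 0.937, -0.0, 0.001]
force: [-2.1, -2.4, 7.0]
gripper_width: 14.6
gripper_force: 30.0
```

```bash
python3 - <<'E'
from h import *
s=status.observe();q=s['orientation'];print(s['t'],s['position'],-2*np.degrees(np.arctan2(q[0],q[1])),s['force'],s['wrist_torque'],s['gripper_width'])
p=viewer.camera_params('wrist');im=viewer.snapshot('wrist');cv2.imwrite('pics/w6.png',im)
for col in('orange','blue','black'):
    for a,c in blobs(im,col,(230,80,190,170),5)[:7]:print(col,a,c,np.round(atz(ray('wrist',c,p),75),1),np.round(atz(ray('wrist',c,p),103),1))
out=[cv2.resize(im[100:240,250:400],(400,400))]
im=viewer.snapshot('scene');cv2.imwrite('pics/s6.png',im);out.append(cv2.resize(im[130:220,250:340],(400,400)))
cv2.imwrite('pics/v6.png',np.hstack(out))
E
```

```text
13.725 [545.32432204 -96.93989272 306.16847119] -40.80482034613992 [-2.07432746 -2.38602977  6.96517498] [-0.32662325  0.47569029 -0.06486368] 14.571434212569878
orange 8372 [311.5, 159.1] [500.9 -69.1  75. ] [498.8 -65.8 103. ]
orange 397 [385.3, 143.4] [525.3 -23.4  75. ] [520.  -26.1 103. ]
orange 341 [324.9, 184.5] [520.4 -73.8  75. ] [515.7 -69.8 103. ]
orange 338 [259.7, 102.0] [447.7 -69.6  75. ] [452.7 -66.2 103. ]
orange 12 [285.3, 130.6] [474.3 -69.6  75. ] [475.8 -66.2 103. ]
blue 64 [285.9, 175.8] [497.9 -90.2  75. ] [496.2 -84.1 103. ]
black 2864 [290.2, 214.5] [ 520.7 -107.    75. ] [516.  -98.6 103. ]
black 2790 [359.3, 214.4] [553.  -69.4  75. ] [544. -66. 103.]
black 51 [362.7, 177.4] [533.6 -50.5  75. ] [527.2 -49.7 103. ]
```

View pics/v6.png

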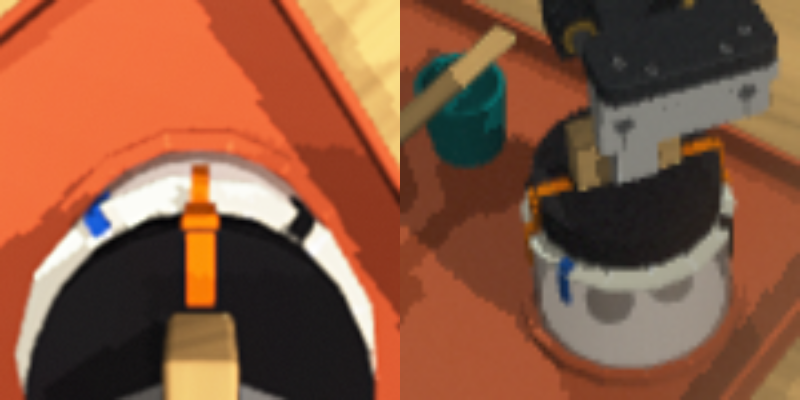

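The wrist view shows the orange ridge at crop column 201 meeting the orange half-way mark at column 200, between blue and black. The scene view shows the lid seated and level, still gripped, so I'm handing in.

```bash
python3 -c "
from workcell import robot,status
print(status.observe()['position']);print(robot.job_done())"
```

```text
[545.33049787 -96.92713237 306.18771137]
the job is handed in; nothing more can be done
None
```

The job is handed in: the sifter disc is pressed flush, and the lid is seated, twisted to the orange half-way marks well short of the lock click, and still gripped; the egg cups, scoop, jar and caddy were not touched as far as I can tell, though I ran no separate check on them.

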